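Crimp a sample vial and show its cap to the inspection camera

TASK

The vial standing in the bench crimper has its cap on but not yet crimped: pull the crimper's lever right down to its stop, then ease it slowly back up to rest without letting it fly up. Lift the vial out of its seat and hold it up in the air to the inspection camera, the cap facing squarely into the lens, centred on it and 12 cm away from it. Finish while still holding the vial there, steady, and leave the other things on the bench where they stand.

Things in the scene. Friction and masses are not known exactly. Their poses are not given: they have to be found in the camera images.
- vial: 20 ml amber glass vial, 75 mm tall with its plain aluminium cap, 25 to 50 g. Glass body 22.5 mm in diameter from 0 to 58 mm up, neck 15.6 mm in diameter from 58 to 66 mm, cap 20.6 mm in diameter from 66 to 75 mm. Origin at the centre of its underside, z along its axis towards the cap. It starts upright in the crimper's seat.
- vial_cap (a point): Centre of the top of the vial's cap, 75 mm along the vial's z from its origin.
- crimper: Grey bench vial crimper, fixed, a C-frame like a small arbor press. Origin on the bench under the seat's centre; -x is its front, -y its right (lever side). Base 15 mm thick, x -65 to 140 mm, y +-60 mm; column of 28 mm diameter at x = 115 mm, foot 54 mm across; head casting x -30 to 140 mm, y +-32 mm, 170 to 250 mm above the bench. The vial can be reached from front, left (+y) or right.
- crimp_head: Steel ram with a round crimping mouth, 35 mm in diameter, over the vial. Origin at the centre of its lower edge, 142 mm above the bench at rest (47 mm above the cap). The lever moves it straight down by 39 mm per rad; at the end it encloses the cap and a sprung pad in it presses the cap with about 6 N. Its 20 mm rod stands out of the casting up to 298 mm above the bench at rest.
- crimp_lever (a joint): Lever angle: 0 at rest (up, at its stop), 1.40 rad at the lower stop. At 0 the lever points to the crimper's front (-x) and 42 degrees upwards; as the value grows it swings forward and down about the crimper's y axis, ending 38 degrees below level. Sprung back to 0: about 3 N at the grip at rest, 12 to 14 N at the lower stop; let go, it flies up.
- crimper_seat (a point): Centre of the floor of the vial seat, 20 mm above the bench, axes as the crimper's: a round pocket 6 mm deep and 24.5 mm in diameter in a 50 mm square block whose top is 26 mm above the bench. The crimper stands at the robot's left, its front turned to the right (world -y, give or take 20 degrees), towards the camera stand.
- lever_handle (a point): Centre of the lever's black cross grip, a cylinder of 28 mm diameter and 70 mm length that lies along the crimper's y axis, sticks out to the right of the lever rod's end and revolves freely on its spindle; 170 mm from the hinge. The rod, 12 mm thick, runs to the hinge 48 mm to the left of this point. Axes turn with the lever.
- lever_hinge (a point): Point on the lever's hinge axis in the plane in which the grip's centre swings: 42 mm behind the seat's centre, 110 mm to the crimper's right (-y), 210 mm above the bench. Fixed to the crimper, axes as the crimper's.
- camera: Inspection camera, fixed. Black lens of 34 mm diameter in a white ring light of 62 mm. Origin at the centre of the lens front, 272 mm above the bench; z points back along the optical axis into the camera: it looks along -z, 50 degrees below level (z is 40 degrees from vertical). Its 50 mm square grey body ends 110 mm behind the lens front.
- camera_focus (a point): Point of focus, on the optical axis, 120 mm in front of the lens (camera z = -120 mm), 180 mm above the bench. Its axes are the camera's.
- camera_stand: Copy stand that carries the camera, fixed to the bench. Origin on the bench under the point of focus, +x towards its column, z up. White base plate 12 mm thick, x -60 to 220 mm, y +-85 mm; column of 24 mm diameter at x = 190 mm, 407 mm tall; a short arm joins it to the back of the camera.
- reagent_bottle: Amber bottle 60 mm in diameter and 125 mm tall, at the right; stays where it is. Origin at the centre of its underside.
- petri_dish: Closed clear dish 62 mm in diameter and 15 mm high, between robot and work; stays where it is. Origin at the centre of its underside.
- cap_jar: White jar 64 mm in diameter and 75 mm tall, at the left; stays where it is. Origin at the centre of its underside.

How it is judged:
By the outcome, as a careful person would: the job done as asked, in the order asked, and still so for the second after the job is handed in, while the arm keeps its last pose, push and grip.
It also fails if it takes over 72 s, if anything falls off the work surface, if the arm or the gripper's body presses on something with over 40 N, if the wrist force passes 120 N, or if a joint passes its speed limit or range.

ROBOT

A 6-joint arm with a two-finger parallel gripper is mounted at the origin on the work surface. World frame = base frame: x ahead of the robot, y to its left, z up, the work surface at z = 0. Lengths are in mm, angles in rad, forces in N, time in s.
With the tool pointing down it reaches from about 275 to 825 mm from the base axis. Payload 4.9 kg.
Tool frame: the origin (TCP) lies at the very end of the fingers, on their centre line; the grasp point (between the pads) lies 19 mm behind it; z points along the fingers, y is the line along which they close (so a half turn about z gives the same grasp; the last joint's range is limited). The gripper opens to 85 mm and grips with 20 to 120 N. Pads are 22 mm wide; open, the fingers measure 114 mm over their backs; the gripper's body (76 mm by 85 mm) begins 54 mm behind the grasp point. The pads swing forward as they close: fully open they stand 13 mm farther back than shut.
Start: joints at [-0.134, 0.326, -0.193, 1.052, 0, 1.437], TCP at [550.017, 0.009, 209.381] pointing down, gripper open.
Joint ranges: [-2.65, 2.65], [-0.97, 1.79], [-1.3, 1.35], [-1.93, 2.1], [-1.47, 1.37], [-3.14, 3.14]. Speed limits (rad/s): [2.57, 2.57, 3.14, 3.14, 3.14, 3.14].

INTERFACE

Orientations are given as [roll, pitch, yaw] about the fixed x, y, z axes, in that order (R = Rz(yaw) Ry(pitch) Rx(roll)).
In Python, from bench import bot, solve_ik, imaging gives the robot as it stands. Calls block until the motion is done:
- bot.move_ptp(position, orientation): joint-space move of the TCP to a pose.
- bot.movel(position, rot=None, max_speed=150, threshold=None): straight line of the TCP; rot=None keeps the orientation; max_speed is the mean speed in mm/s. With threshold (N) it stops when the force on the tool has changed by that much, and returns True; else False.
- bot.move_j(angles): joint-space move.
- bot.grip(opening, effort=None): opening from 0.0 (shut) to 1.0 (fully open); effort is the grip in N (None keeps the last); returns when the fingers have stopped.
- bot.dwell(seconds).
- solve_ik(position, orientation): joint angles nearest the present ones, or None.
- bot.get_state(): the state.
- imaging.capture(name): name is "scene" or "side" or "wrist"; returns the picture (420x560x3 uint8, blue, green, red); there is no depth.
- imaging.camera_model(name): a dict with "K" (3x3 intrinsics, pixels), "position" and "rotation" of the camera in the world. Camera axes: x right, y up, looking along -z (the intrinsics and any distortion apply to the point x, -y, -z); pixel columns grow to the right and rows downward; lengths in mm; the calibration is good to about 2 mm. A picture is of the moment at which its call begins: read the wrist's pose just before it. camera_model takes no time and is no camera call; for the wrist camera it gives the pose at the moment of the call.
A pose or a line that the arm cannot do raises bot.IKError and nothing moves.
- bot.sign_off(): hands the job in; it is judged then, once.
The state is a dict: "t": time; "qpos": joint angles; "joint_velocities": joint speeds; "effort": joint torques, N m; "tcp_pos": TCP position; "orientation": TCP orientation; "contact_force": force on the tool from outside, world axes, zero at the start; "wrist_torque": the same for the moment, N m; "opening": opening from 0.0 (shut) to 1.0 (fully open); "gripper_force": force on a finger pad.
Only numpy, scipy, OpenCV 4.12 (cv2) and the standard library are available. Lean on these libraries where they do the work, as an engineer would, in place of code of your own. Each camera call takes 0.05 s, during which the arm holds its last target. There are 200 camera calls.

## Working session

There is one attempt and no reset: what is moved stays moved. The work goes in short steps, each a Python script; the robot and the scene stay as the last script left them, time stands still between calls to the robot, and variables do not carry over. Pictures are saved under pics/ and viewed, at most 10 in all, crops included, and the job is handed in when it is done.

```bash
ls; mkdir -p pics; python3 - <<'E'
from bench import bot, imaging
import cv2
for n in ("scene","side"):
    cv2.imwrite(f"pics/{n}0.png",cv2.resize(imaging.capture(n),(800,600),interpolation=cv2.INTER_CUBIC))
    print(n,{k:v for k,v in imaging.camera_model(n).items()})
print(imaging.camera_model("wrist")); print(bot.get_state())
E
```

```text
pics
scene {'K': array([[510.68142692,   0.        , 282.63410157],
       [  0.        , 510.68142692, 212.93842277],
       [  0.        ,   0.        ,   1.        ]]), 'position': array([1744.23269203, -192.9033926 , 1290.22688066]), 'rotation': array([ 0.86072634, -0.00524399,  1.42718642])}
side {'K': array([[518.07691596,   0.        , 283.72960231],
       [  0.        , 518.07691596, 217.34963175],
       [  0.        ,   0.        ,   1.        ]]), 'position': array([-265.16545393, -893.10558943, 1049.54435862]), 'rotation': array([ 0.95704431,  0.00641251, -0.72235474])}
{'K': array([[337.11671465,   0.        , 278.00139341],
       [  0.        , 337.11671465, 213.75596351],
       [  0.        ,   0.        ,   1.        ]]), 'position': array([549.82853062,  82.61850632, 372.91428062]), 'rotation': array([-0.32753785,  0.0003569 , -0.00061635])}
{'t': 0.1, 'qpos': array([-1.34188488e-01,  3.26896003e-01, -1.93463267e-01,  1.05200632e+00,
       -5.71087007e-07,  1.43660132e+00]), 'joint_velocities': array([-0.00052395, -0.00235988,  0.00170894, -0.00125849, -0.00102659,
        0.00027459]), 'effort': array([-1.63831678e-04, -4.44239044e+01,  2.63037515e+01,  7.96647771e-03,
       -2.12530945e-04,  1.93304103e-06]), 'tcp_pos': array([5.49451977e+02, 9.15788707e-02, 2.08673705e+02]), 'orientation': array([-3.14003742e+00, -2.09389622e-04,  1.57080269e+00]), 'contact_force': array([0.42225273, 0.12851407, 0.50500928]), 'wrist_torque': array([-0.0251239 ,  0.03416421, -0.01345506]), 'gripper_force': 0.0, 'opening': 0.9985894047670635}
```

View pics/scene0.png

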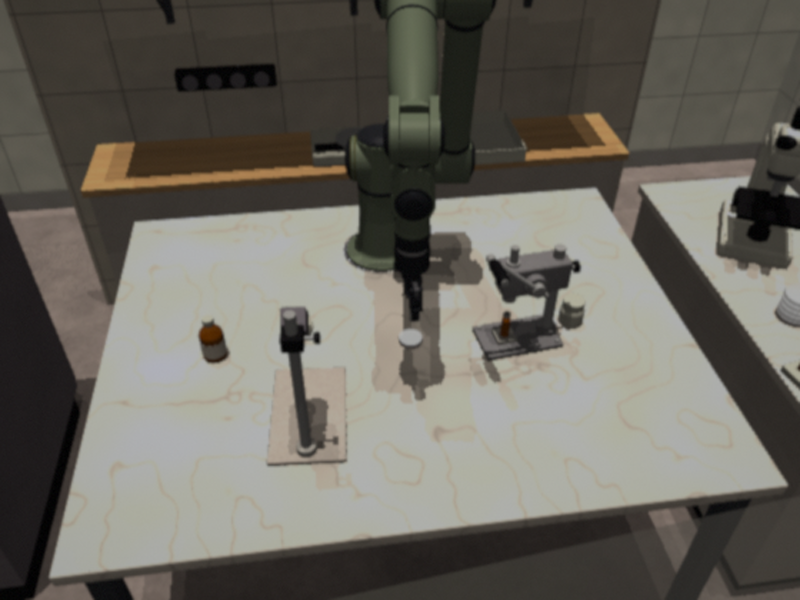

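View pics/side0.png

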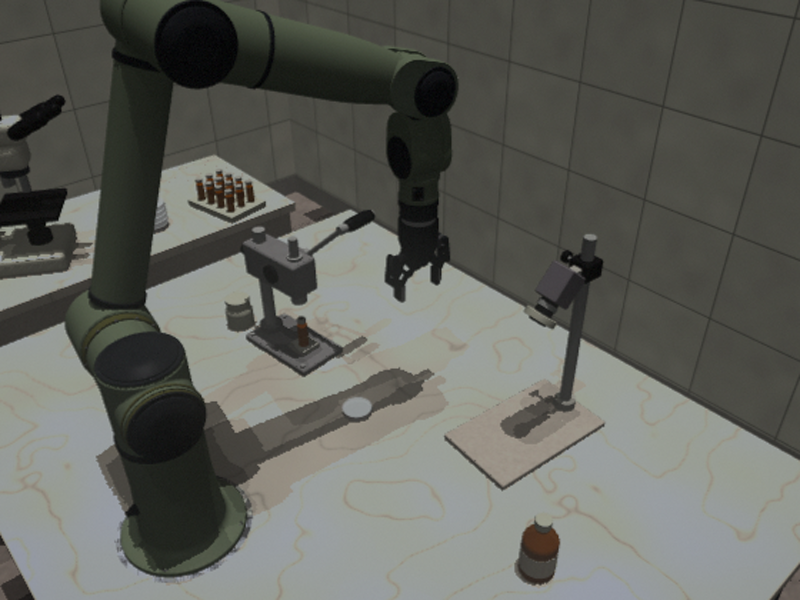

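Both views show the crimper (scene about 520,300; side about 290,300) and the copy stand (scene 305,400; side 560,380). The petri dish lies between robot and work. Next I'll enlarge crops to read landmarks.

```bash
python3 - <<'E'
from bench import imaging
import cv2, numpy as np
S=imaging.capture("scene"); D=imaging.capture("side")
def comp(a,b,f,name,):
    ims=[]
    for im,(x0,y0,x1,y1) in ((S,a),(D,b)):
        c=cv2.resize(im[y0:y1,x0:x1],None,fx=f,fy=f,interpolation=cv2.INTER_CUBIC)
        c=np.clip(c.astype(float)*1.5,0,255).astype(np.uint8)
        for x in range(-(-x0//10)*10,x1,10):
            cv2.line(c,((x-x0)*f,0),((x-x0)*f,5 if x%50 else 14),(0,0,255),1)
            if x%20==0: cv2.putText(c,str(x),((x-x0)*f-10,24),0,.35,(0,0,255),1)
        for y in range(-(-y0//10)*10,y1,10):
            cv2.line(c,(0,(y-y0)*f),(5 if y%50 else 14,(y-y0)*f),(0,0,255),1)
            if y%20==0: cv2.putText(c,str(y),(8,(y-y0)*f+4),0,.35,(0,0,255),1)
        ims.append(c)
    h=max(i.shape[0] for i in ims)
    ims=[cv2.copyMakeBorder(i,0,h-i.shape[0],0,0,cv2.BORDER_CONSTANT) for i in ims]
    o=np.hstack(ims); print(o.shape); cv2.imwrite(f"pics/{name}.png",o)
comp((325,165,415,255),(160,140,270,265),4,"crimp",)
comp((180,205,250,330),(305,155,430,345),3,"stand")
E
```

```text
(500, 800, 3)
(570, 585, 3)
```

View pics/crimp.png

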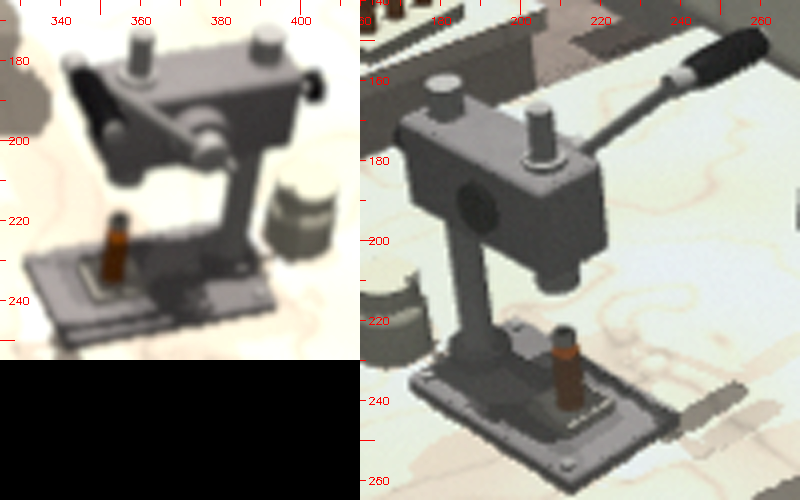

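View pics/stand.png

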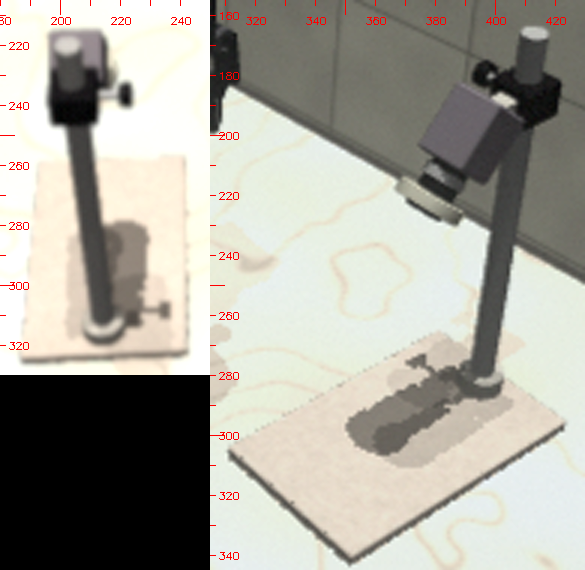

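Landmarks read (original pixels). Scene: cap 355,218.5; ram rod top 360.5,174. Side: cap 211.5,222.8; rod top 204.8,166. I also read the base corners and the stand's corners and column top, and I'll now fit poses to them.

```bash
cat > h.py <<'E'
from bench import bot, solve_ik, imaging
import numpy as np, cv2
from scipy.spatial.transform import Rotation as R
from scipy.optimize import least_squares
def proj(m,P):
    p=(np.atleast_2d(P)-m["position"])@R.from_euler("xyz",m["rotation"]).as_matrix()
    u=np.c_[p[:,0]/-p[:,2],p[:,1]/p[:,2],np.ones(len(p))]@m["K"].T
    return u[:,:2]
def W(pose,P):
    x,y,a=pose; return np.atleast_2d(P)@R.from_euler("z",a).as_matrix().T+[x,y,0]
def fit(obs,x0):
    # obs: list of (model, local pts, pixels)
    f=lambda p: np.concatenate([(proj(m,W(p,P))-np.array(u)).ravel() for m,P,u in obs])
    r=least_squares(f,x0,loss="soft_l1",x_scale=[1,1,.01]); return r.x,f(r.x)
E
python3 - <<'E'
from h import *
s=imaging.camera_model("scene"); d=imaging.camera_model("side")
print(s.keys())
c,r=fit([(s,[(0,0,95),(0,0,298),(-65,60,15),(-65,-60,15),(140,-60,15)],[(355,218.5),(360.5,174),(331.2,228.7),(341.2,247),(393.7,239.5)]),
 (d,[(0,0,95),(0,0,298),(140,60,15),(-65,60,15),(-65,-60,15)],[(211.5,222.75),(204.75,166),(172.75,235.75),(213.25,261.75),(240,244.5)])],[600,200,1.57])
print(c,r.round(1).reshape(-1,2).tolist())
g,r=fit([(s,[(-60,-85,12),(-60,85,12),(220,85,12),(220,-85,12),(190,0,407)],[(192.3,259),(241.3,257),(242.3,322.3),(187.3,324),(202.3,220)]),
 (d,[(-60,85,12),(-60,-85,12),(220,-85,12),(220,85,12),(190,0,407),(77,0,272)],[(311.7,305.7),(350.5,341),(423.3,296.7),(381.7,266),(413.3,166),(377.7,221.7)])],[700,-200,0.])
print(g,r.round(1).reshape(-1,2).tolist())
A=42*np.pi/180
for k in (0,.7,1.4):
    a=A-k; P=[42-170*np.cos(a),-110,210+170*np.sin(a)]; print("grip",k,P,W(c,P))
# handle check
print(proj(s,W(c,[42-170*np.cos(A),-110,210+170*np.sin(A)])),proj(d,W(c,[42-170*np.cos(A),-110,210+170*np.sin(A)])))
E
```

```text
dict_keys(['K', 'position', 'rotation'])
[436.03123311 258.78312795   1.69168842] [[-0.9, 0.4], [-0.4, -1.4], [-1.5, -1.0], [-0.3, 2.8], [0.6, 0.1], [-0.4, -0.1], [0.3, 0.5], [-1.3, -1.8], [-0.4, -1.6], [0.5, -2.3]]
[ 5.36578997e+02 -2.38989396e+02 -7.76120522e-02] [[0.0, -0.6], [0.0, -0.8], [-0.5, -1.0], [-1.2, 0.0], [-0.3, -0.3], [-0.7, -2.5], [2.0, -0.8], [1.1, -2.1], [-0.4, -2.1], [0.3, -0.6], [-1.5, 3.4]]
grip 0 [np.float64(-84.33462033115703), -110, np.float64(323.7522030810059)] [[555.39896489 188.32979023 323.75220308]]
grip 0.7 [np.float64(-127.9072285308753), -110, np.float64(215.61548688511613)] [[560.65372711 145.07519903 215.61548689]]
grip 1.4 [np.float64(-91.56981227884322), -110, np.float64(104.83771946275326)] [[556.27151337 181.14740471 104.83771946]]
[[348.60865552 190.45646448]] [[251.55790844 154.19933607]]
```

```bash
cat >> h.py <<'E'
C=np.array([436.0,258.8,1.6917]); G=np.array([536.6,-239.0,-0.0776])
def grip_pt(k,off=0,dr=0,C=C):
    a=np.radians(42)-k; r=170+dr
    return W(C,[42-r*np.cos(a),-110-off,210+r*np.sin(a)])[0]
def brk(im):
    return np.clip(im.astype(float)*1.5,0,255).astype(np.uint8)
E
python3 - <<'E'
from h import *
o=[np.pi,0,C[2]-np.pi/2]
p=grip_pt(0,12); print(p)
for k in (0,.7,1.4): print(solve_ik(grip_pt(k,12)-[0,0,19],o))
bot.move_ptp(p+[0,0,90],o)
m=imaging.camera_model("wrist"); im=imaging.capture("wrist"); np.save("w1.npy",m,allow_pickle=True)
cv2.imwrite("pics/w1.png",brk(im)); print(bot.get_state()["t"],bot.get_state()["tcp_pos"])
print(proj(m,[grip_pt(0,35),grip_pt(0,-35)]),proj(m,W(C,[(0,0,298),(0,0,95),(-65,60,15),(-65,-60,15),(-30,32,250),(-30,-32,250),(140,-32,250)])))
E
```

```text
[567.28094837 189.79535681 323.75220308]
[ 0.19951279  0.38000753  0.12753394  1.31832273  0.         -3.06298354]
[ 0.12571059  0.41031653 -0.10114591  1.05933389  0.         -3.13678573]
[ 0.18734243  0.51580619 -0.23495729  0.82003285  0.         -3.0751539 ]
3.9833 [567.26824485 189.71145799 413.66357646]
[[277.36860021 181.71716047]
 [277.48902453 263.35335611]] [[191.79883929 319.95906811]
 [223.5836852  238.85966262]
 [267.45159384 251.9163324 ]
 [266.69009639 188.38865895]
 [230.4195376  317.58778153]
 [227.69352149 267.65632745]
 [ 71.33241314 267.70138898]]
```

View pics/w1.png

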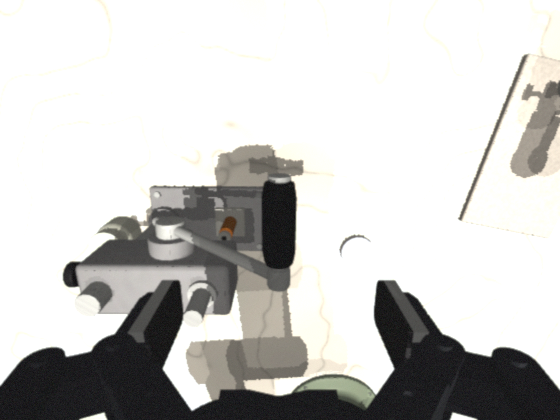

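The wrist view shows the grip at x≈279, rows 178–268, within about 2 px of the prediction. The ram rod top (195,319) and cap (226,237) also agree. I'll refit with these and grasp the lever grip.

```bash
python3 - <<'E'
from h import *
m=np.load("w1.npy",allow_pickle=True).item(); A=np.radians(42)
s=imaging.camera_model("scene"); d=imaging.camera_model("side")
g=lambda o:(42-170*np.cos(A),-110-o,210+170*np.sin(A))
c,r=fit([(m,[g(0),(0,0,298),(0,0,95),(-65,-60,15)],[(279.3,222.5),(195,319),(226,237),(264.5,187.5)]),
 (s,[(0,0,95),(0,0,298)],[(355,218.5),(360.5,174)]),(d,[(0,0,95),(0,0,298)],[(211.5,222.75),(204.75,166)])],C)
print(c,r.round(1).reshape(-1,2).tolist())
open("h.py","a").write(f"C=np.array({c.tolist()})\n")
o=[np.pi,0,c[2]-np.pi/2]
p=grip_pt(0,12,C=c); bot.movel(p-[0,0,22],o,max_speed=90)
f0=bot.get_state(); bot.grip(0.0,60); s=bot.get_state()
print(f0["contact_force"],s["t"],s["tcp_pos"],p,s["contact_force"],s["wrist_torque"],s["opening"],s["gripper_force"])
E
```

```text
[437.4125648  256.72897714   1.6985911 ] [[-0.0, -0.3], [-1.0, -0.0], [-1.0, 1.2], [3.2, -0.0], [-1.3, 0.7], [-0.9, -1.1], [0.3, 0.0], [1.1, 0.6]]
[-0.23384404  0.4448762  -0.1010884 ] 5.9667 [569.22523161 189.10371111 302.2670247 ] [569.16591003 188.63063496 323.75220308] [-2.26390348  0.93672606  2.70377672] [ 0.38056441  0.1917045  -0.083837  ] 0.28638753095685204 58.73318552970886
```

```bash
cat >> h.py <<'E'
def lever(k): return grip_pt(k,12,C=C)-[0,0,22]
def st(*ks):
    s=bot.get_state(); print(round(s["t"],2),*[np.round(s[k],3) for k in ks],flush=True)
K=("tcp_pos","contact_force","opening")
E
python3 - <<'E'
from h import *
for k in np.arange(.2,1.21,.2):
    hit=bot.movel(lever(k),max_speed=70,threshold=45); st(*K)
    if hit: print("stopped at",k); break
E
```

```text
6.6 [571.518 168.97  274.524] [-1.842  3.001  3.911] 0.288
7.23 [573.14  154.965 243.8  ] [-4.645  2.644  5.977] 0.292Traceback (most recent call last):
  File "<stdin>", line 3, in <module>
bench.IKError: the arm cannot follow that straight line within its joint ranges
```

```bash
python3 - <<'E'
from h import *
o=[np.pi,0,0.085]
for k in (.6,.8,1.0,1.2,1.35):
    hit=bot.movel(lever(k),o,max_speed=70,threshold=45); st(*K,"wrist_torque")
    if hit: print("stopped at",k); break
print(lever(1.35))
E
```

```text
7.87 [574.051 147.059 211.034] [-5.845  1.402  5.841] 0.29 [0.33  1.141 0.731]
8.5 [574.181 145.965 177.297] [-5.058  1.875  7.863] 0.292 [0.319 1.24  0.759]
9.13 [573.583 151.486 144.059] [-5.893  1.471  9.128] 0.291 [0.213 1.362 0.765]
9.77 [572.22  163.407 112.642] [-6.146 -0.126 10.714] 0.285 [-0.009  1.406  0.752]
10.28 [570.793 176.077  91.13 ] [-6.364 -1.202 13.181] 0.29 [-0.281  1.461  0.807]
[570.73659336 176.40694645  89.64485319]
```

```bash
python3 - <<'E'
from h import *
print(bot.movel(lever(1.40),max_speed=40,threshold=40)); st(*K)
print(bot.movel(lever(1.45),max_speed=30,threshold=30)); st(*K); bot.dwell(.3); st(*K); print(lever(1.4),lever(1.45))
a=imaging.capture("side")[120:265,150:300];cv2.imwrite("pics/low.png",cv2.resize(brk(a),None,fx=3,fy=3))
E
```

```text
False
10.64 [570.286 180.853  84.556] [-7.239 -1.523 13.968] 0.289
True
10.93 [570.13  181.766  83.217] [-4.193 -4.606 14.179] 0.294
11.22 [570.132 181.804  83.202] [-4.616 -5.194 15.107] 0.285
[570.08801504 181.45444343  82.83771946] [569.39688784 186.83307292  76.29343667]
```

```bash
python3 - <<'E'
from h import *
print(bot.movel(lever(1.5),max_speed=30,threshold=40)); st(*K); bot.dwell(.3); st(*K)
p0=np.array(bot.get_state()["tcp_pos"])
print(bot.movel(p0-[0,0,6],max_speed=15,threshold=45)); st(*K); bot.dwell(.2); st(*K)
E
```

```text
True
11.61 [569.97  181.494  82.664] [-6.632 -6.411 15.009] 0.29
11.91 [569.915 181.515  82.619] [-4.755 -4.866 16.512] 0.291
False
12.34 [570.045 181.815  81.863] [-16.688  -0.724  35.692] 0.292
12.54 [570.043 181.806  81.867] [-15.448  -0.9    37.185] 0.29
```

View pics/low.png

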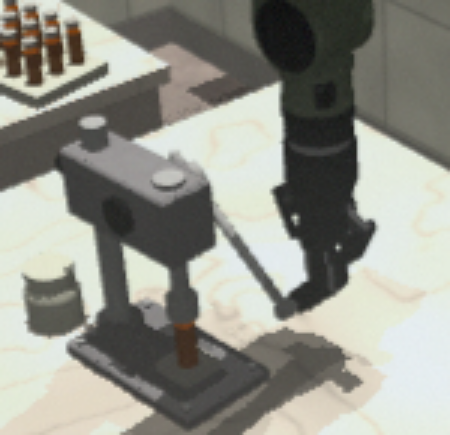

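The side view shows the ram down around the cap, at (182,305) in the crop. The lever gives no further under extra push, so it is at its stop. Next I'll ease it up.

```bash
python3 - <<'E'
from h import *
o=[np.pi,0,0.085]
for k in np.arange(1.2,-.01,-.2):
    bot.movel(lever(k),o,max_speed=45)
    if k<.5: st(*K)
print(bot.movel(lever(-.03),o,max_speed=30,threshold=12)); st(*K); bot.dwell(.3); st(*K)
E
```

```text
17.2 [572.885 154.975 244.221] [-4.639  1.078  4.157] 0.293
18.11 [571.276 169.265 275.038] [-5.762  0.679  4.182] 0.292
19.02 [569.063 188.894 301.906] [-5.264  0.023  1.642] 0.287
True
19.23 [568.829 188.899 302.06 ] [ 3.442 -3.105  1.882] 0.29
19.52 [568.745 188.949 302.172] [ 5.599 -1.732 -0.982] 0.292
```

```bash
cat >> h.py <<'E'
def trot(phi,p):
    "tool heading phi, pitched down p, tool x upward"
    z=np.array([np.cos(p)*np.cos(phi),np.cos(p)*np.sin(phi),-np.sin(p)])
    x=np.array([np.sin(p)*np.cos(phi),np.sin(p)*np.sin(phi),np.cos(p)])
    return np.c_[x,np.cross(z,x),z]
def eul(M): return R.from_matrix(M).as_euler("xyz")
E
python3 - <<'E'
from h import *
bot.grip(1.0); st(*K); bot.movel(lever(0)+[0,0,95],max_speed=200); st(*K)
V=np.array([C[0],C[1],58.]); 
gy=G[2]; d=np.array([np.cos(gy)*np.cos(np.radians(50)),np.sin(gy)*np.cos(np.radians(50)),np.sin(np.radians(50))])
F=np.array([G[0],G[1],180.])-37*d
f=lambda q: None if q is None else np.round(q,2).tolist()
for phi in (.13,.3,.5):
  for p in np.radians([15,25,35]):
    M=trot(phi,p); M2=trot(gy,p+np.radians(40)); u=np.array([np.cos(phi),np.sin(phi),0])
    print(phi,round(p,2),f(solve_ik(V+19*M[:,2],eul(M))),f(solve_ik(V+19*M[:,2]-120*u,eul(M))),f(solve_ik(F+19*M2[:,2],eul(M2))))
m=imaging.camera_model("scene");b=np.linalg.inv(m["K"])@[287,237,1]; dr=R.from_euler("xyz",m["rotation"]).apply([b[0],-b[1],-1]); print("dish",m["position"]-dr*(m["position"][2]-8)/dr[2])
E
```

```text
20.14 [566.354 189.801 301.755] [ 0.215 -0.2   -0.735] 0.999
20.77 [569.112 188.638 395.874] [0.152 0.674 0.221] 1.003
0.13 0.26 None None [-0.77, 0.15, -0.88, 0.05, 0.37, 2.55]
0.13 0.44 None None [-0.7, 0.19, -0.71, 0.31, 0.25, 2.56]
0.13 0.61 None None [-0.64, 0.26, -0.54, 0.55, 0.14, 2.6]
0.3 0.26 None None [-0.77, 0.15, -0.88, 0.05, 0.37, 2.55]
0.3 0.44 None None [-0.7, 0.19, -0.71, 0.31, 0.25, 2.56]
0.3 0.61 None None [-0.64, 0.26, -0.54, 0.55, 0.14, 2.6]
0.5 0.26 None None [-0.77, 0.15, -0.88, 0.05, 0.37, 2.55]
0.5 0.44 None None [-0.7, 0.19, -0.71, 0.31, 0.25, 2.56]
0.5 0.61 None None [-0.64, 0.26, -0.54, 0.55, 0.14, 2.6]
dish [404.54844275  23.72544636   8.        ]
```

```bash
cat >> h.py <<'E'
def final_rot(p,psi,gy,flip=1):
    Mt=R.from_euler("z",gy)*R.from_euler("y",np.radians(40))*R.from_euler("z",psi)
    M=trot(0,p)@np.diag([flip,flip,1]); return Mt.as_matrix()@M
E
python3 - <<'E'
from h import *
V=np.array([C[0],C[1],58.]); gy=G[2]
d=R.from_euler("zy",[gy,np.radians(40)]).as_matrix()[:,2]; F=np.array([G[0],G[1],180.])-37*d
f=lambda q: None if q is None else np.round(q,2).tolist()
for fl in (1,-1):
 for phi in np.arange(-.2,2.0,.2):
  for pd in (10,20,30,40):
    p=np.radians(pd); M=trot(phi,p)@np.diag([fl,fl,1]); u=np.array([np.cos(phi),np.sin(phi),0])
    a=solve_ik(V+19*M[:,2],eul(M)); b=solve_ik(V+19*M[:,2]-110*u,eul(M)); c=solve_ik(V+19*M[:,2]+[0,0,15],eul(M))
    if a is None or b is None or c is None: continue
    ok=[round(s,1) for s in np.arange(-1.6,1.61,.4) if solve_ik(F+19*final_rot(p,s,gy,fl)[:,2],eul(final_rot(p,s,gy,fl))) is not None]
    print(fl,round(phi,2),pd,f(a),f(b),ok)
E
```

```text
1 -0.2 20 [0.9, 0.94, -1.22, -1.49, -0.99, -2.55] [1.21, 0.78, -1.16, -0.78, -1.19, -2.01] [np.float64(-1.6), np.float64(-1.2), np.float64(-0.8), np.float64(-0.4), np.float64(-0.0), np.float64(0.4), np.float64(0.8), np.float64(1.2)]
1 -0.2 30 [0.84, 0.69, -1.19, -1.03, -0.85, -2.43] [1.14, 0.61, -1.15, -0.56, -1.0, -2.0] [np.float64(-1.6), np.float64(-1.2), np.float64(-0.8), np.float64(-0.4), np.float64(-0.0), np.float64(0.4), np.float64(0.8), np.float64(1.2)]
1 -0.2 40 [0.77, 0.5, -1.13, -0.65, -0.68, -2.39] [1.06, 0.45, -1.13, -0.36, -0.82, -2.04] [np.float64(-1.6), np.float64(-1.2), np.float64(-0.8), np.float64(-0.4), np.float64(-0.0), np.float64(0.4), np.float64(0.8), np.float64(1.2)]
1 1.0 40 [-0.05, 0.47, -1.24, -0.68, 0.73, 2.3] [-0.43, 0.41, -1.29, -0.29, 0.86, 1.79] [np.float64(-1.6), np.float64(-1.2), np.float64(-0.8), np.float64(-0.4), np.float64(-0.0), np.float64(0.4), np.float64(0.8), np.float64(1.2)]
1 1.2 20 [-0.26, 0.76, -1.14, -0.64, 1.2, 1.89] [-0.61, 0.79, -0.94, 0.42, 1.15, 0.96] [np.float64(-1.6), np.float64(-1.2), np.float64(-0.8), np.float64(-0.4), np.float64(-
[... 6934 characters left out ...]
4(1.2)]
-1 1.8 20 [-0.19, 0.94, -0.37, 1.11, 1.03, -2.49] [-0.38, 1.01, -0.21, 1.36, 0.88, -2.68] [np.float64(-1.6), np.float64(-1.2), np.float64(-0.8), np.float64(-0.4), np.float64(-0.0), np.float64(0.4), np.float64(0.8), np.float64(1.2)]
-1 1.8 30 [-0.15, 0.79, -0.46, 0.9, 0.93, -2.25] [-0.34, 0.86, -0.31, 1.15, 0.82, -2.48] [np.float64(-1.6), np.float64(-1.2), np.float64(-0.8), np.float64(-0.4), np.float64(-0.0), np.float64(0.4), np.float64(0.8), np.float64(1.2)]
-1 1.8 40 [-0.09, 0.66, -0.53, 0.74, 0.81, -2.05] [-0.29, 0.73, -0.4, 0.98, 0.73, -2.3] [np.float64(-1.6), np.float64(-1.2), np.float64(-0.8), np.float64(-0.4), np.float64(-0.0), np.float64(0.4), np.float64(0.8), np.float64(1.2)]
```

```bash
cat >> h.py <<'E'
PHI,P=1.6,np.radians(20); M=trot(PHI,P); U=np.array([np.cos(PHI),np.sin(PHI),0])
E
python3 - <<'E'
from h import *
bot.move_ptp([520,40,330],eul(trot(1.3,np.radians(50)))); st("tcp_pos")
V=np.array([C[0],C[1],58.]); bot.move_ptp(V+23*M[:,2]-130*U,eul(M)); bot.dwell(.2); st("tcp_pos","orientation","qpos")
m=imaging.camera_model("wrist"); im=imaging.capture("wrist"); np.save("w2.npy",m,allow_pickle=True)
cv2.imwrite("pics/w2.png",brk(im)); print(proj(m,[[*C[:2],z] for z in (26,78,86,95)]).round(1).tolist())
E
```

```text
24.36 [520.059  40.072 330.03 ]
25.77 [441.706 147.79   51.01 ] [ 3.133 -1.22   1.608] [-0.492  0.937 -0.42   1.149  0.953  0.538]
[[276.0, 185.5], [276.1, 127.4], [276.1, 117.1], [276.1, 105.0]]
```

View pics/w2.png

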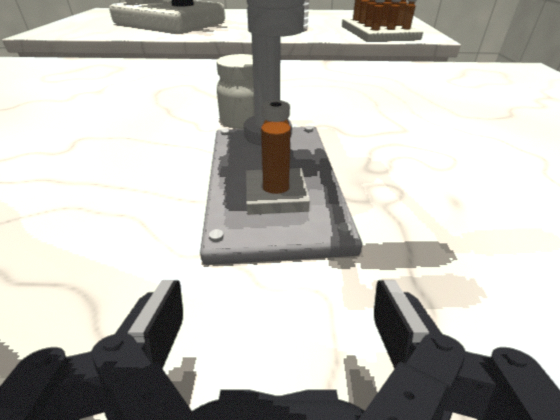

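The vial stands at column 277: cap centre (277,106), foot about row 190. That is within 1 px of the prediction, so I'll go in and grasp.

```bash
python3 - <<'E'
from h import *
V=np.array([C[0],C[1],58.]); p=V+23*M[:,2]
print(bot.movel(p,eul(M),max_speed=80,threshold=15)); st(*K)
bot.grip(0.0,35); bot.dwell(.2); st(*K,"gripper_force","orientation"); s=bot.get_state(); np.save("grasp.npy",np.r_[s["tcp_pos"],s["orientation"]])
print(bot.movel(p+[0,0,22],max_speed=50,threshold=25)); st(*K,"gripper_force")
E
```

```text
False
27.6 [436.993 278.077  50.088] [ 0.834  0.452 -0.421] 0.996
28.42 [436.791 278.337  50.139] [0.511 0.257 1.286] 0.233 34.067 [ 3.141 -1.222  1.6  ]
False
29.01 [436.915 278.274  72.327] [ 0.502 -0.235 -0.59 ] 0.237 34.084
```

```bash
python3 - <<'E'
from h import *
V=np.array([C[0],C[1],58.]); p=V+23*M[:,2]+[0,0,22]
bot.movel(p-130*U,max_speed=120); bot.movel(p-130*U+[0,0,130],max_speed=150); st(*K)
L=W(G,[77,0,272])[0]
q=None
for r in (380,340,420):
  for y in (-120,-180,-60,-240):
   for pd in (20,10,30):
    for ph in (-.3,-.1,-.5,0.1):
     for z in (230,280):
      Q=trot(ph,np.radians(pd)); q=solve_ik([r,y,z],eul(Q))
      if q is None: continue
      cp=np.array([r,y,z])+82*Q[:,0]-163*Q[:,2]; print(r,y,pd,ph,z,q.round(2),cp.round()); break
     if q is not None: break
    if q is not None: break
   if q is not None: break
  if q is not None: break
E
```

```text
31.26 [440.313 148.531 201.659] [ 0.046 -0.229 -0.839] 0.231
380 -120 20 0.1 230 [-1.56 -0.01 -1.28  0.53  1.21  1.32] [ 256. -132.  363.]
```

```bash
python3 - <<'E'
from h import *
L=W(G,[77,0,272])[0]; B=W(G,[(-60,-85,12),(-60,85,12),(220,85,12),(220,-85,12),(190,0,407)])
m=imaging.camera_model("wrist"); s=bot.get_state()
Rt=R.from_euler("xyz",s["orientation"]); Rc=R.from_euler("xyz",m["rotation"]); rel=Rt.inv()*Rc; off=Rt.inv().apply(m["position"]-s["tcp_pos"]); print(off)
n=0
for x in (480,540,420,350):
 for y in (40,-20,100):
  for ph in (-1.4,-1.1,-.8,-.5):
   for pd in (5,15,25):
    Q=trot(ph,np.radians(pd)); t=np.array([x,y,260.]); q=solve_ik(t,eul(Q))
    if q is None: continue
    mm=dict(K=m["K"],position=t+Q@off,rotation=(R.from_matrix(Q)*rel).as_euler("xyz"))
    u=proj(mm,[L,*B]); 
    ins=((u>15)&(u<[545,405])).all(1)
    if ins.sum()>=5 and ins[0]: print(x,y,ph,pd,q.round(2),u.round().astype(int).tolist()); n+=1
E
```

```text
[ 8.27482144e+01  1.08327975e-01 -1.65037984e+02]
480 40 -1.4 5 [ 0.57  0.9  -0.13  1.89 -1.16 -0.2 ] [[216, 134], [317, 275], [299, 345], [119, 311], [176, 255], [125, 22]]
480 40 -1.4 15 [ 0.55  0.73 -0.18  1.61 -1.11 -0.57] [[212, 93], [316, 233], [298, 304], [124, 270], [177, 212], [105, -38]]
480 40 -1.4 25 [ 0.52  0.58 -0.23  1.39 -1.02 -0.86] [[207, 48], [317, 192], [297, 265], [126, 231], [175, 169], [75, -113]]
480 40 -1.1 5 [ 0.62  0.73 -0.43  1.45 -1.4  -0.52] [[285, 132], [379, 287], [341, 355], [186, 287], [245, 245], [215, 25]]
480 40 -1.1 15 [ 0.6   0.5  -0.53  0.99 -1.28 -1.1 ] [[286, 91], [377, 246], [338, 313], [187, 246], [245, 202], [207, -36]]
480 40 -1.1 25 [ 0.56  0.35 -0.56  0.84 -1.13 -1.37] [[286, 45], [377, 206], [336, 275], [187, 205], [245, 157], [195, -112]]
480 40 -0.8 5 [ 0.62  0.51 -1.2  -1.18 -1.4  -2.62] [[355, 135], [447, 313], [384, 375], [246, 276], [312, 246], [298, 26]]
480 40 -0.8 15 [ 0.6   0.23 -1.04 -0.28 -1.26 -2.17] [[359, 94], [441, 272], [378, 333], [247, 235], [312, 202], [300, -35]]
480 40 -0.8 25 [ 0.54  0.11 -0.94  0.07 -1.08 -2.07]
[... 11804 characters left out ...]
23, 19], [320, 167], [274, 219], [153, 167], [209, 129], [141, -112]]
350 100 -0.8 5 [ 1.    0.66 -0.72  1.4  -1.32 -0.35] [[308, 120], [387, 265], [327, 304], [228, 241], [286, 219], [264, 34]]
350 100 -0.8 15 [ 0.98  0.39 -0.78  1.05 -1.24 -0.89] [[310, 72], [386, 223], [326, 263], [228, 197], [286, 173], [263, -30]]
350 100 -0.8 25 [ 0.92  0.19 -0.81  0.88 -1.11 -1.23] [[313, 18], [387, 181], [325, 224], [226, 152], [286, 125], [260, -112]]
350 100 -0.5 15 [ 1.    0.06 -1.2   0.05 -1.3  -1.84] [[395, 77], [459, 250], [378, 279], [296, 194], [361, 179], [363, -31]]
350 100 -0.5 25 [ 0.92 -0.11 -1.13  0.24 -1.11 -1.91] [[407, 25], [459, 209], [377, 240], [297, 149], [364, 132], [377, -112]]
```

```bash
python3 - <<'E'
from h import *
bot.movel([450,70,300],max_speed=150)
bot.move_ptp([480,-20,260],eul(trot(-.8,np.radians(25)))); bot.dwell(.3); st(*K,"gripper_force")
m=imaging.camera_model("wrist"); im=imaging.capture("wrist"); np.save("w3.npy",m,allow_pickle=True); cv2.imwrite("w3raw.png",im)
a=brk(im)[15:375,190:510]; cv2.imwrite("pics/w3.png",cv2.resize(a,None,fx=1.65,fy=1.65,interpolation=cv2.INTER_CUBIC))
print(proj(m,W(G,[(77,0,272),(-60,-85,12),(-60,85,12),(220,85,12),(220,-85,12)])).round(1).tolist())
E
```

```text
34.89 [480.069 -20.164 259.918] [-0.004 -0.408 -0.725] 0.236 34.192
[[335.2, 63.5], [422.2, 254.2], [348.1, 324.3], [220.7, 209.8], [293.4, 170.1]]
```

View pics/w3.png

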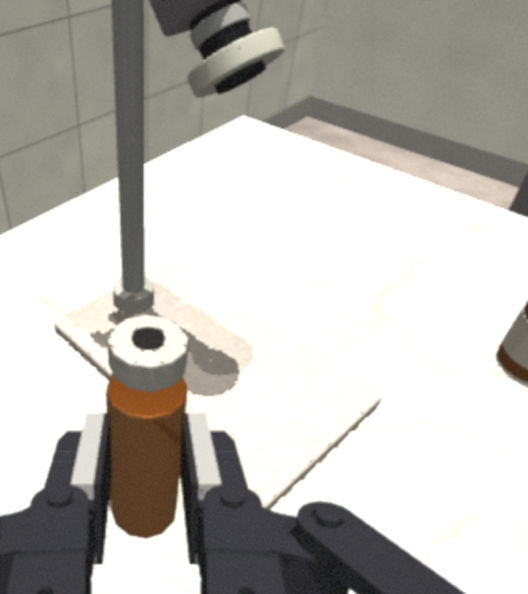

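The wrist view shows the lens centre at (334.8,61.7), under 2 px from the prediction. The cap in hand is at (279.7,219.9), and the plate corners are at (420.3,256.8) and (224,213). I'll refit the stand and check the vial in the hand.

```bash
python3 - <<'E'
from h import *
m=np.load("w3.npy",allow_pickle=True).item()
s=imaging.camera_model("scene"); d=imaging.camera_model("side")
g,r=fit([(m,[(77.1,0,272),(77.1,0,272),(-60,-85,12),(220,85,12)],[(334.8,61.7),(334.8,61.7),(420.3,256.8),(224,213)]),
 (s,[(-60,-85,12),(-60,85,12),(220,85,12),(220,-85,12),(190,0,407)],[(192.3,259),(241.3,257),(242.3,322.3),(187.3,324),(202.3,220)]),
 (d,[(-60,85,12),(-60,-85,12),(220,-85,12),(220,85,12),(190,0,407)],[(311.7,305.7),(350.5,341),(423.3,296.7),(381.7,266),(413.3,166)])],G)
print(g,r.round(1).reshape(-1,2).tolist())
open("h.py","a").write(f"G=np.array({g.tolist()})\n")
gr=np.load("grasp.npy"); Rg=R.from_euler("xyz",gr[3:])
cap=Rg.inv().apply(np.array([C[0],C[1],95])-gr[:3]); print("cap in tool",cap, "axis",Rg.inv().apply([0,0,1]))
st0=bot.get_state(); Rn=R.from_euler("xyz",st0["orientation"])
pts=[Rn.apply(cap-k*Rg.inv().apply([0,0,1]))+st0["tcp_pos"] for k in (0,75)]
print(proj(m,pts), "crop", (proj(m,pts)-[190,15])*1.65)
E
```

```text
[ 5.36386057e+02 -2.37987404e+02 -8.32535227e-02] [[0.1, 1.9], [0.1, 1.9], [1.9, -1.8], [-3.2, -3.3], [0.4, -0.8], [0.4, -0.7], [-0.6, -1.0], [-1.3, -0.1], [-0.4, -0.4], [-1.0, -2.8], [1.5, -1.0], [1.0, -1.9], [-0.3, -2.0], [0.2, -0.6]]
cap in tool [ 3.47614574e+01 -6.81578126e-03 -3.56565565e+01] axis [ 9.39689099e-01  6.99102273e-05 -3.42029813e-01]
[[277.24928557 224.74252853]
 [277.66097037 328.95487363]] crop [[143.96132119 346.07517208]
 [144.64060111 518.02554149]]
```

```bash
cat >> h.py <<'E'
CAP=np.array([34.76,0,-35.66])
def final(G,shift=0):
    Rf=final_rot(P,0,G[2]); D=R.from_euler("zy",[G[2],np.radians(40)]).as_matrix()[:,2]
    cap=np.array([G[0],G[1],180.])-shift*D
    return cap-Rf@CAP, eul(Rf), D
E
python3 - <<'E'
from h import *
t,o,D=final(G); back=-np.array([np.cos(G[2]),np.sin(G[2]),0])
print(solve_ik(t,o),solve_ik(t+100*back,o),t,o)
bot.move_ptp(t+100*back,o); st(*K,"gripper_force")
print(bot.movel(t,o,max_speed=60,threshold=12)); bot.dwell(.3); st(*K,"orientation","gripper_force")
S=imaging.capture("scene"); Dm=imaging.capture("side"); w=imaging.capture("wrist"); cv2.imwrite("w4.png",w)
a=cv2.resize(brk(S)[205:305,180:260],None,fx=5,fy=5,interpolation=cv2.INTER_CUBIC)
b=cv2.resize(brk(Dm)[180:300,325:405],None,fx=5,fy=5,interpolation=cv2.INTER_CUBIC)
c=np.zeros((600,800,3),np.uint8); c[:500,:400]=a; c[:,400:]=b; cv2.imwrite("pics/fin.png",c)
cap=np.array([G[0],G[1],180.]); 
for n,off,x in (("scene",(180,205),0),("side",(325,180),400)):
    print(n,((proj(imaging.camera_model(n),[cap,cap-75*D,cap+120*D])-off)*5+[x,0]).round().tolist())
E
```

```text
[-0.72692066  0.16914345 -0.80003586  0.16897495  0.30476227  2.5653976 ] [-0.90555326  0.0190166  -0.96633536  0.21106603  0.37509015  2.39115138] [ 524.15552273 -236.96681036  131.7375341 ] [ 3.14159265 -0.52359878 -0.08325352]
38.85 [ 424.533 -228.529  131.715] [ 0.252 -0.047 -0.871] 0.234 34.184
False
40.97 [ 524.075 -237.017  131.754] [-0.238 -0.592 -0.74 ] 0.238 [ 3.142 -0.524 -0.083] 34.185
scene [[162.0, 143.0], [167.0, 158.0], [154.0, 118.0]]
side [[531.0, 423.0], [460.0, 548.0], [646.0, 220.0]]
```

View pics/fin.png

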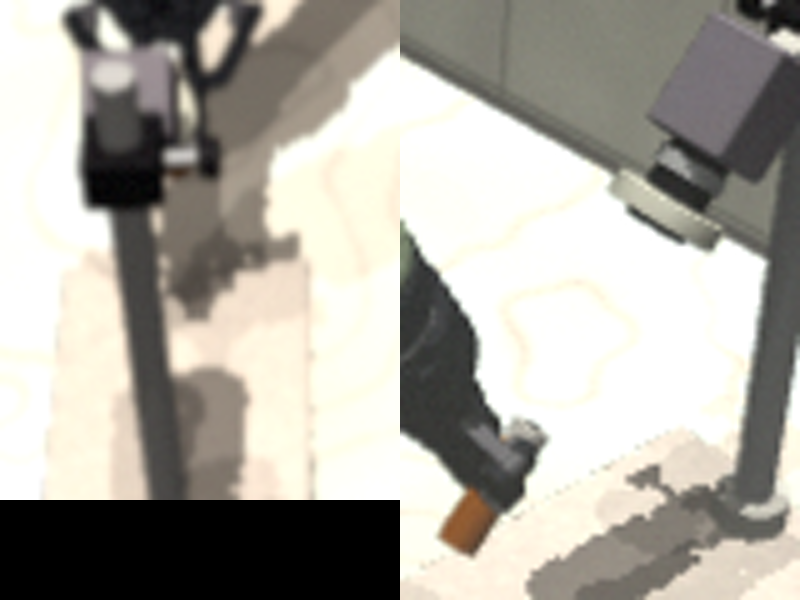

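The vial sits where predicted (side crop: cap 527,430; foot 458,545). The lens front reads about (659,225) against a predicted (646,220), so I'll check the stand pose against the camera body and column foot.

```bash
python3 - <<'E'
from h import *
def cl(p): # camera-local -> stand-local
    return R.from_euler("y",np.radians(40)).apply(p)+[77.13,0,271.9]
pts={"lens":(0,0,0)}
for i in (-25,25):
  for j in (-25,25): pts[f"b{i},{j}"]=(i,j,110)
for i in (-31,31): pts[f"ring{i}"]=(0,i,0)
L=np.array([cl(p) for p in pts.values()]+[(190,0,407),(190,0,12),(-60,85,12)])
ms={n:imaging.camera_model(n) for n in ("scene","side")}; ms["w3"]=np.load("w3.npy",allow_pickle=True).item()
for n,off,f,x in (("scene",(180,205),5,0),("side",(325,180),5,400),("w3",(190,15),1.65,0)):
    a=[((proj(ms[n],W(g,L))-off)*f+[x,0]).round().astype(int).tolist() for g in (G,G+[5,-5,0],[*(G[:2]+np.array([0,0])),G[2]+.04])]
    print(n); [print(k,*r) for k,r in zip([*pts,"ctop","cfoot","corner-60,85"],zip(*a))]
E
```

```text
scene
lens [143, 118] [135, 125] [149, 118]
b-25,-25 [77, 49] [68, 55] [86, 49]
b-25,25 [168, 45] [159, 52] [178, 44]
b25,-25 [78, 139] [69, 146] [90, 140]
b25,25 [170, 136] [161, 143] [182, 134]
ring-31 [90, 120] [82, 127] [96, 122]
ring31 [196, 117] [188, 123] [201, 115]
ctop [110, 73] [100, 80] [124, 73]
cfoot [172, 549] [164, 556] [184, 548]
corner-60,85 [309, 256] [302, 262] [305, 253]
side
lens [655, 225] [669, 226] [651, 223]
b-25,-25 [787, 47] [801, 47] [780, 42]
b-25,25 [712, 4] [726, 5] [703, 1]
b25,-25 [831, 76] [845, 77] [822, 70]
b25,25 [758, 35] [772, 35] [747, 30]
ring-31 [699, 254] [714, 255] [696, 251]
ring31 [612, 197] [626, 198] [606, 195]
ctop [843, -73] [857, -73] [831, -79]
cfoot [750, 515] [762, 515] [740, 508]
corner-60,85 [329, 614] [341, 615] [327, 619]
w3
lens [239, 80] [238, 76] [236, 82]
b-25,-25 [222, -130] [220, -131] [214, -130]
b-25,25 [159, -124] [158, -126] [153, -123]
b25,-25 [175, -72] [174, -74] [167, -71]
b25,25 [117, -63] [117, -65] [109, -61]
ring-31 [270, 69] [269, 65] [266, 70]
ring31 [205, 93] [204, 88] [203, 95]
ctop [121, -212] [121, -212] [111, -212]
cfoot [132, 300] [132, 296] [127, 303]
corner-60,85 [260, 511] [258, 503] [265, 512]
```

The gap was only a check-print error: my printed optical axis ignored the stand's yaw. Projected correctly, the lens lands at (655,225) against an observed (659,225), so the pose agrees to about 2 mm. I'll confirm it's steady and hand in.

```bash
python3 - <<'E'
from h import *
t,o,_=final(G); a=R.from_euler("xyz",bot.get_state()["orientation"]).apply([.9397,0,-.342])
print(a, R.from_euler("z",G[2]).apply([np.cos(np.radians(50)),0,np.sin(np.radians(50))]))
bot.dwell(.5); st(*K,"gripper_force","joint_velocities"); print(t); print(bot.sign_off())
E
```

```text
[ 0.64054071 -0.05343339  0.76606303] [ 0.64056127 -0.05345253  0.76604444]
41.62 [ 524.165 -236.955  131.725] [ 0.908 -0.409  0.372] 0.235 34.184 [ 0.001 -0.002 -0.001 -0.001 -0.003  0.001]
[ 524.15552273 -236.96681036  131.7375341 ]
the job is handed in; nothing more can be done
None
```

The job is handed in at 41.6 s: I pulled the lever to its lower stop and eased it back to rest, then lifted the vial out; it is held steady with its cap square to the lens at 12 cm, to within about 2 mm by my camera readings.

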